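# Clear the carousel ledge and present the tall bottle

### The job

Clear the ledge in front of the reagent carousel: hang the wash basket by its arched handle on the drip hook, keeping it upright, and let it go. Then turn the carousel until its one tall bottle stands at the front, squarely facing the middle of the ledge, and finish while still gripping the tall bottle so the carousel is held still there. Leave the other things on the bench where they are.

Things in the scene. Friction and masses are not known exactly. Their poses are not given: they have to be found in the camera images.
- handle (a point): Middle of the straight top bar of the wash basket's rigid arched handle, on the bar's centre line, 125 mm above the basket's underside. The bar is 10 mm round steel, runs along the point's y and is straight for 35 mm either side of this point, then slopes down to upright legs at 48 mm; 82 mm of open height between bar and tray rim, through which the hook passes.
- hook_seat (a point): Where the middle of the basket's top bar lies when hung: 9 mm above the centre line of the hook's level prong, near its middle. Prong: 8 mm round, along the point's x, from the post (+50 mm) to its free end (-40 mm), where the tip rises 18 mm while going 8 mm further. Open above and from -x: thread the handle on from -x, bar across the prong (along y), then lower.
- hook: Fixed drip hook stand: foot 100 mm square, 12 mm thick; 8 mm round post up to 180 mm over its centre, with one level prong from its top along -x. Origin: centre of the foot's underside on the bench; hook_seat is at x = -50, z = 189 mm, same axes.
- basket: Wash basket: loose steel tray 56 x 100 mm (x, y), 38 mm high, about 0.2 kg, arched handle over its middle in the y-z plane, a print lying below its rim. Half-turn symmetric. Origin: centre of its underside; axes as handle. Starts on the ledge, y roughly along the ledge.
- stand: Fixed grey base of the carousel; origin on the bench on the carousel's upright turning axis. A 10 mm thick plate: disc of 105 mm radius with a 130 mm wide ledge reaching 190 mm out from the axis along -x, which is the front. The basket starts on this ledge.
- front_mark (a point): Fixed point 70 mm along -x (front) from the carousel axis, 112 mm above the bench: where the centre of the tall bottle's cap must come.
- bottle_cap (a point): Centre of the white cap of the tall bottle, 70 mm from the turning axis, 112 mm above the bench. Bottle: upright, amber, clipped fast to the 196 mm wide turntable, 33 mm in diameter; cap 34 mm in diameter, 28 mm high, its top 127 mm above the bench. The other four bottles, 72 degrees apart on the same circle, are squat: 51 mm in diameter, tops at 70 mm. A 24 mm hub rises to 60 mm in the middle.
- carousel (a joint): Turntable angle (rad), growing anticlockwise from above; 0 or 2 pi when the tall bottle is exactly at the front. Turns freely either way with very light friction (about 0.03 N m), with no stop between -6.3 and 12.6.
- tip_box: Bystander: grey box with clear lid, 120 x 80 x 60 mm, origin at the centre of its underside.
- beaker: Bystander: glass beaker, 72 mm in diameter, 85 mm high, origin at the centre of its underside.
- reagent: Bystander: jar 60 mm in diameter, 110 mm high, origin at the centre of its underside.

How it is judged (in metres and radians):
On the way, in this order (a step that is already met when the one before it is completed fails the run):
1. the basket hangs upright by its handle on the hook, let go and at rest (contact force between basket and hook above 0.3 N and contact force between each of the arm, the fingers and basket below 0.1 N and distance between handle and hook_seat below 0.04 m and height (world z) of basket above 0.03 m and angle between basket's own z axis and vertical below 0.35 rad and linear speed of basket below 0.05 m/s), for 0.3 s.
2. the carousel has been turned by the gripped tall bottle until that bottle is at the front (horizontal distance between bottle_cap and front_mark below 0.012 m and contact force between the fingers and tall_bottle above 2 N), for 0.2 s.
At the end, for the whole second after the job is handed in: The tall bottle's cap is within 12 mm of the front mark, gripped by the fingers (over 2 N) with the carousel still (under 0.1 rad/s); the basket hangs free on the hook by its handle (bar middle within 40 mm of the seat, tilted under 0.35 rad, under 0.1 m/s, not touched by the arm or fingers) (all of step 2 and velocity of joint carousel between -0.1 and 0.1 rad/s and contact force between basket and hook above 0.3 N and contact force between each of the arm, the fingers and basket below 0.1 N and distance between handle and hook_seat below 0.04 m and height (world z) of basket above 0.03 m and angle between basket's own z axis and vertical below 0.35 rad and linear speed of basket below 0.1 m/s); the arm keeps its last pose, push and grip.
It fails at once if the basket is tipped by more than 0.7 rad (angle between basket's own z axis and vertical above 0.7 rad).
It fails at once if a bystander (tip box, beaker, reagent jar) is shifted by more than 30 mm (distance of any of tip_box, beaker, reagent from where it was at the start of the episode above 0.03 m).
It also fails if it takes over 72 s, if anything falls off the work surface, if the arm or the gripper's body presses on something with over 40 N, if the wrist force passes 120 N, or if a joint passes its speed limit or range.

### The arm

A 6-joint arm with a two-finger parallel gripper is mounted at the origin on the work surface. World frame = base frame: x ahead of the robot, y to its left, z up, the work surface at z = 0. Lengths are in m, angles in degrees, forces in N, time in s.
With the tool pointing down it reaches from about 0.4 to 0.825 m from the base axis. Payload 7 kg.
Tool frame: the origin (TCP) lies where the fingers leave the gripper's body, on its centre line; the fingertips stand 66 mm ahead of it and the grasp point (between the pads) lies 47 mm ahead of it; z points along the fingers, y is the direction in which the jaws open and shut (so a half turn about z gives the same grasp; the last joint's range is limited). The gripper opens to 88 mm and grips with 3 to 60 N. Pads are 19 mm wide; open, the fingers measure 130 mm over their backs; the gripper's body (78 mm by 193 mm) begins 47 mm behind the grasp point.
Start: joints at [88.356, 20.546, 0.682, 0, -70.136, -16.507], TCP at [0.21, 0.641, 0.292] pointing down, gripper open.
Joint ranges: [-176.03, 176.03], [-82.01, 121.73], [-58.28, 71.71], [-173.87, 95.51], [-174.79, -0.11], [-173.66, 173.66]. Speed limits (degrees/s): [136.94, 136.94, 172.46, 180, 180, 180].

### API

Orientations are given as [roll, pitch, yaw] about the fixed x, y, z axes, in that order (R = Rz(yaw) Ry(pitch) Rx(roll)).
In Python, from plant import get_obs, snapshot, close_job gives the robot as it stands.
- The arm moves only by the tool play_rows, never from a script. Its argument "series" is a list of rows, each a list of 5 numbers: the opening in per cent of the stroke, from 0 (shut) to 100 (fully open), then the shift along the tool's x, y, z in m, then the turn about the tool's z in degrees. In form: [[jaw, dx, dy, dz, spin], ...]. A call has 1 to 10 rows; each row is the pose to reach, as a shift and turn from the pose commanded when the call began, along the tool's axes at that moment; what a row does not reach only later rows make up. A row lasts 1/10 s, in which the tool goes at most 50 mm and 8.59 degrees, less where a joint would pass 70% of its speed; a pose out of reach is approached as far as the arm can. A call with a gripper value outside its range is refused whole. The fingers move at their own pace and stop on an object; the grip force is fixed at half the most. Time passes only in rows, so rows that repeat a pose let the fingers close. It gives the time, the measured TCP pose, the force and the opening at its end, in the units of the state.
- get_obs(): the state, without advancing time (a new reading comes with each control period).
- snapshot(name): name is "side" or "top" or "wrist"; returns a dict with "frame" (420x560x3 uint8, red, green, blue), "z_map" (420x560 float32, m along the optical axis (not along the pixel's ray), 0 where there is no reading), "mtx" (3x3 intrinsics, pixels), "D" ([k1, k2, p1, p2, k3] as OpenCV has them; the pictures are not rectified), "camera_from_world" (4x4, takes a point from world to camera coordinates); the wrist camera has in their place "tool_from_camera" (4x4, takes a point from camera to tool coordinates, whose origin is the TCP and whose axes are the flange's). Camera axes: x right, y up, looking along -z (the intrinsics and any distortion apply to the point x, -y, -z); pixel columns grow to the right and rows downward; lengths in m; the calibration is good to about 2 mm. A picture is of the moment at which its call begins: read the wrist's pose just before it.
- close_job(): hands the job in, once; it reports no verdict.
The state is a dict: "clock": time; "joint_pos": joint angles; "qvel": joint speeds; "tau": joint torques, N m; "tool_pos": TCP position; "orientation": TCP orientation; "force": force on the tool from outside, world axes, zero at the start; "moment": the same for the moment, N m; "opening": finger opening in m.
Only numpy, scipy, OpenCV 4.12 (cv2) and the standard library are available. Lean on these libraries where they do the work, as an engineer would, in place of code of your own. Each camera call takes 0.05 s, during which the arm holds its last target.

## Working session

There is one attempt and no reset: what is moved stays moved. The work goes in short steps, Python scripts to look and compute and a tool call to move; the robot and the scene stay as the last step left them, time stands still between calls to the robot, and variables do not carry over. Pictures are saved under pics/ and viewed, and the job is handed in when it is done.

Besides the shell and the picture viewer there is one more tool, called after ">>>" by a JSON object that holds its "name" and its "arguments", one argument or row to a line. play_rows: Moves the arm, as the interface text tells. Its arguments: {"type":"object","properties":{"series":{"type":"array"}},"required":["series"]}

```bash
mkdir -p pics
python3 - <<'E'
from plant import *
import cv2,numpy as np
print(get_obs())
for n in ["side","top","wrist"]:
    s=snapshot(n); cv2.imwrite(f"pics/a_{n}.png",s["frame"][:,:,::-1]); print(n,s["mtx"],s["D"],s.get("camera_from_world"),s.get("tool_from_camera"))
    np.savez(f"a_{n}.npz",**s)
E
```

```text
{'clock': 0.0, 'joint_pos': array([ 8.83575774e+01,  2.05921477e+01,  6.35279462e-01, -1.82448822e-02,
       -7.01360351e+01, -1.65067340e+01]), 'qvel': array([ 0.02440846,  0.04051312, -0.00076042,  0.0105999 ,  0.07012206,
       -0.01639163]), 'tau': array([ 7.31876244e-04, -5.82722676e+01,  2.93048984e+01,  6.99690118e+00,
        7.00510878e-03, -1.74358020e-04]), 'tool_pos': array([0.21016677, 0.64106366, 0.29123189]), 'orientation': array([ 1.79906052e+02, -9.95419279e-03, -1.81553617e+01]), 'force': array([0.18583955, 0.57116324, 0.6106389 ]), 'moment': array([-0.01092548, -0.03535821,  0.00799659]), 'opening': 0.0870098941493602}
side [[457.80334865   0.         277.43063037]
 [  0.         457.80334865 215.4717512 ]
 [  0.           0.           1.        ]] [-0.14609114  0.          0.          0.          0.        ] [[ 0.7393814  -0.6732727   0.00435944 -0.42525779]
 [ 0.50642045  0.56038939  0.65536407 -0.38037067]
 [-0.44368172 -0.4823563   0.75530056 -1.17123637]
 [ 0.          0.          0.          1.        ]] None
top [[458.32951282   0.         281.46461257]
 [  0.         458.32951282 211.28590663]
 [  0.           0.           1.        ]] [-0.08626844  0.          0.          0.          0.        ] [[ 0.01879587 -0.99979268  0.00783003 -0.05266455]
 [ 0.99896048  0.01910437  0.04138817 -0.56780945]
 [-0.04152918  0.00704396  0.99911246 -1.45767211]
 [ 0.          0.          0.          1.        ]] None
wrist [[337.59472004   0.         285.2780439 ]
 [  0.         337.59472004 210.58046328]
 [  0.           0.           1.        ]] [-0.06961747  0.          0.          0.          0.        ] None [[ 2.02605937e-04  9.69164677e-01  2.46413853e-01  6.60313917e-02]
 [ 9.99999935e-01 -2.69757202e-04  2.38757797e-04 -1.72986587e-04]
 [ 2.97867535e-04  2.46413789e-01 -9.69164669e-01 -9.32152537e-02]
 [ 0.00000000e+00  0.00000000e+00  0.00000000e+00  1.00000000e+00]]
```

View pics/a_side.png

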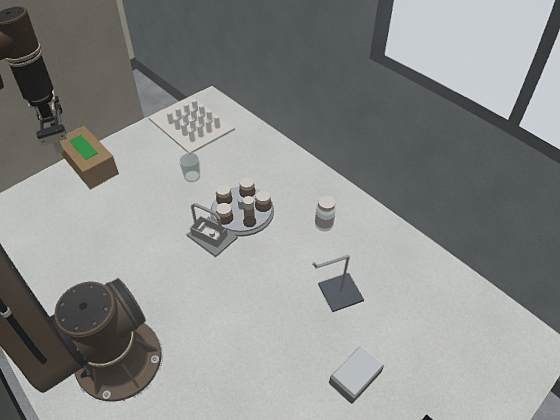

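View pics/a_top.png

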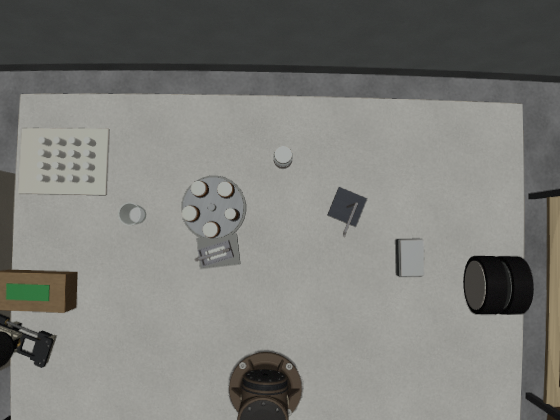

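View pics/a_wrist.png

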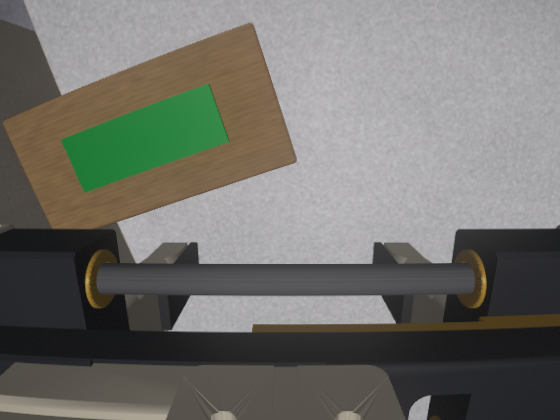

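Side view: basket near (210,230), tall bottle (249,210), hook with its prong from (347,258) to (315,266). Top view: basket (218,251), tall bottle cap (232,214), hook foot (347,207). I'll enlarge these.

```bash
cat > h.py <<'E'
import numpy as np,cv2
def load(f):
    return dict(np.load(f,allow_pickle=True))
def pix2w(s,u,v,z=None,depth=None,T=None):
    # T: world_from_camera
    if T is None: T=np.linalg.inv(s["camera_from_world"])
    p=cv2.undistortPoints(np.array([[[u,v]]],float),s["mtx"],s["D"])[0,0]
    d=np.array([p[0],-p[1],-1.])
    if z is None:
        if depth is None: depth=s["z_map"][int(round(v)),int(round(u))]
        return (T@np.r_[d*depth,1])[:3]
    o=T[:3,3]; r=T[:3,:3]@d
    return o+r*(z-o[2])/r[2]
def w2pix(s,P,T=None):
    C=s["camera_from_world"] if T is None else np.linalg.inv(T)
    P=np.atleast_2d(P); c=(C@np.c_[P,np.ones(len(P))].T).T[:,:3]
    c=c*[1,-1,-1]
    return cv2.projectPoints(c.astype(float),np.zeros(3),np.zeros(3),s["mtx"],s["D"])[0][:,0]
def crop(s,u0,v0,u1,v1,k,name):
    im=s["frame"][v0:v1,u0:u1,::-1]
    cv2.imwrite(name,cv2.resize(im,None,fx=k,fy=k,interpolation=cv2.INTER_CUBIC))
def cloud(s,T=None):
    if T is None: T=np.linalg.inv(s["camera_from_world"])
    h,w=s["z_map"].shape; uu,vv=np.meshgrid(np.arange(w),np.arange(h))
    p=cv2.undistortPoints(np.stack([uu,vv],-1).reshape(-1,1,2).astype(float),s["mtx"],s["D"])[:,0]
    z=s["z_map"].ravel(); c=np.c_[p[:,0]*z,-p[:,1]*z,-z,np.ones(len(z))]
    return (c@T.T)[:,:3].reshape(h,w,3)
E
python3 - <<'E'
from h import *
t=load("a_top.npz"); s=load("a_side.npz")
crop(t,170,165,250,275,5,"pics/b1.png"); crop(t,310,170,390,250,7,"pics/b2.png")
crop(s,175,165,285,265,7,"pics/b3.png"); crop(s,300,240,380,320,7,"pics/b4.png")
E
```

```text
(no output)
```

View pics/b1.png

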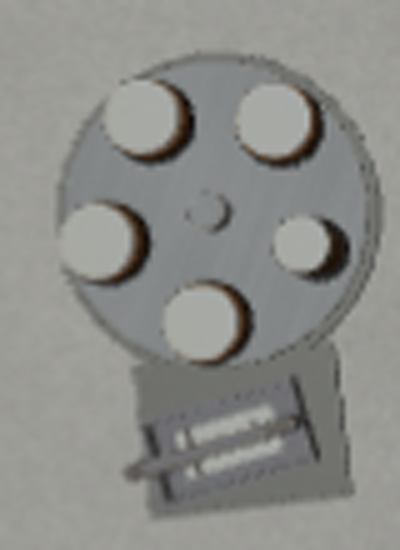

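View pics/b2.png

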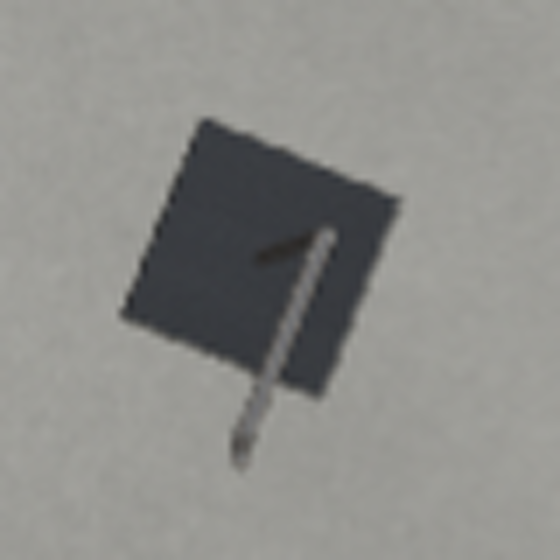

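View pics/b3.png

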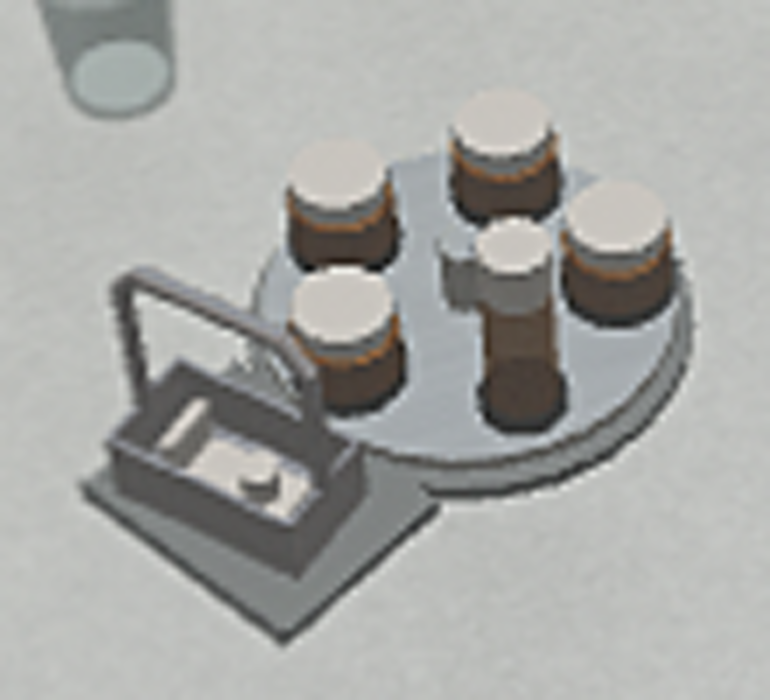

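View pics/b4.png

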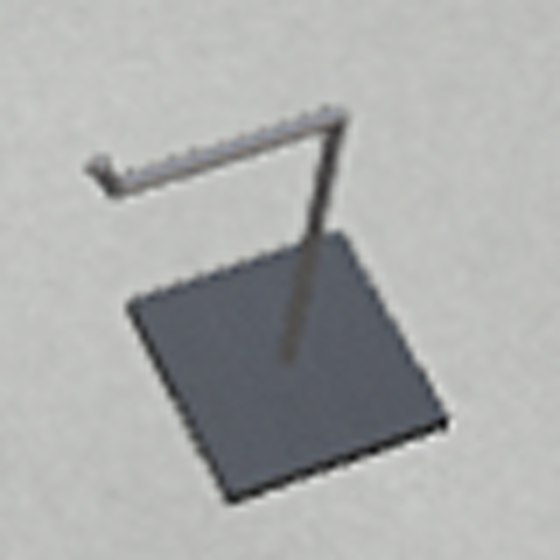

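Run:
```python
from h import *
np.set_printoptions(precision=4,suppress=True)
t=load("a_top.npz"); s=load("a_side.npz")
def P(S,u0,v0,k,x,y,z): return pix2w(S,u0+(x+.5)/k-.5,v0+(y+.5)/k-.5,z=z)
A=lambda x,y,z:P(t,170,165,5,x,y,z)
B=lambda x,y,z:P(t,310,170,7,x,y,z)
C=lambda x,y,z:P(s,175,165,7,x,y,z)
D=lambda x,y,z:P(s,300,240,7,x,y,z)
print("hub",A(208,212,.06))
sq=[A(*p,.07) for p in [(147,118),(277,123),(102,242),(206,321)]]
tall=A(304,245,.127)
print(sq,"tall",tall)
allp=np.array(sq+[tall])[:,:2]
print("ctr",allp.mean(0), "side tall",C(514,243,.127),"sideq",[C(*p,.07) for p in [(337,172),(502,121),(616,216),(344,302)]], np.mean([C(*p,.07) for p in [(337,172),(502,121),(616,216),(344,302)]]+[C(514,243,.127)],0))
print("ledge",A(153,519,.01),A(354,493,.01),"side",C(82,487,.01),C(283,642,.01),C(440,508,.01))
print("bar top",A(135,472,.12),A(297,421,.12))
print("bar side",C(140,272,.13),C(283,345,.13))
f=[B(*p,.012) for p in [(203,118),(401,200),(321,397),(122,318)]]
g=[D(*p,.012) for p in [(341,232),(447,422),(232,498),(128,303)]]
print("foot",np.mean(f,0),np.mean(g,0));print(np.array(f),np.array(g))
print("prong",B(325,235,.18),B(241,440,.18),"side",D(338,115,.18),D(116,190,.18))
w=cloud(t)
for n,pt in dict(reag=(283,156),beaker=(133,214),box=(410,257)).items(): print(n,w[pt[1],pt[0]])
```

```text
hub [0.5759 0.1769 0.06  ]
[array([0.6328, 0.2147, 0.07  ]), array([0.6312, 0.1341, 0.07  ]), array([0.5556, 0.2406, 0.07  ]), array([0.5082, 0.175 , 0.07  ])] tall [0.5542 0.1097 0.127 ]
ctr [0.5764 0.1748] side tall [0.5577 0.1132 0.127 ] sideq [array([0.5578, 0.2456, 0.07  ]), array([0.6361, 0.2198, 0.07  ]), array([0.6354, 0.1373, 0.07  ]), array([0.5103, 0.1791, 0.07  ])] [0.5794 0.179  0.0814]
ledge [0.3808 0.2149 0.01  ] [0.4001 0.0863 0.01  ] side [0.3825 0.2162 0.01  ] [0.3981 0.0866 0.01  ] [0.4953 0.0984 0.01  ]
bar top [0.4178 0.2078 0.12  ] [0.45   0.1122 0.12  ]
bar side [0.4266 0.2055 0.13  ] [0.447  0.1312 0.13  ]
foot [ 0.5883 -0.2524  0.012 ] [ 0.5884 -0.2538  0.012 ]
[[ 0.6524 -0.2244  0.012 ]
 [ 0.6164 -0.3164  0.012 ]
 [ 0.525  -0.2805  0.012 ]
 [ 0.5596 -0.1883  0.012 ]] [[ 0.6521 -0.2259  0.012 ]
 [ 0.6152 -0.3174  0.012 ]
 [ 0.5258 -0.282   0.012 ]
 [ 0.5605 -0.1898  0.012 ]]
prong [ 0.589  -0.2528  0.18  ] [ 0.505  -0.2196  0.18  ] side [ 0.5904 -0.2519  0.18  ] [ 0.506  -0.2201  0.18  ]
reag [ 0.7314 -0.0427  0.1095]
beaker [0.5511 0.44   0.0025]
box [ 0.4319 -0.4441  0.0638]
```

>>> {"name": "play_rows", "arguments": {
  "series": [
    [60, 0.339, 0.342, -0.029, 55],
    [60, 0.339, 0.342, -0.029, 55],
    [60, 0.339, 0.342, -0.029, 55],
    [60, 0.339, 0.342, -0.029, 55],
    [60, 0.339, 0.342, -0.029, 55],
    [60, 0.339, 0.342, -0.029, 55],
    [60, 0.339, 0.342, -0.029, 55],
    [60, 0.339, 0.342, -0.029, 55],
    [60, 0.339, 0.342, -0.029, 55],
    [60, 0.339, 0.342, -0.029, 55]
  ]
}}

```text
clock: 1.15
tool_pos: [0.4264, 0.2081, 0.3215]
orientation: [-180.0, 0.0, -73.2]
force: [0.7, 0.6, 1.6]
opening: 0.0523
```

```bash
cat >> h.py <<'E'
def toolT(o):
    from scipy.spatial.transform import Rotation as R
    T=np.eye(4); T[:3,:3]=R.from_euler('xyz',o["orientation"],degrees=True).as_matrix(); T[:3,3]=o["tool_pos"]; return T
def wsnap(f):
    from plant import get_obs,snapshot
    o=get_obs(); s=snapshot("wrist"); s["T"]=toolT(o)@s["tool_from_camera"]; s["TT"]=toolT(o)
    np.savez(f,**s); return s,o
E
python3 - <<'E'
from h import *
s,o=wsnap("b_w.npz"); print(o["tool_pos"],o["orientation"],o["qvel"])
cv2.imwrite("pics/c_w.png",s["frame"][:,:,::-1])
E
```

```text
[0.42636644 0.20808245 0.32154015] [-1.79978892e+02  9.43051210e-03 -7.32072883e+01] [-37.45080892  -0.8298201    1.52198217  -0.12218408  -2.10812861
  36.6701257 ]
```

View pics/c_w.png

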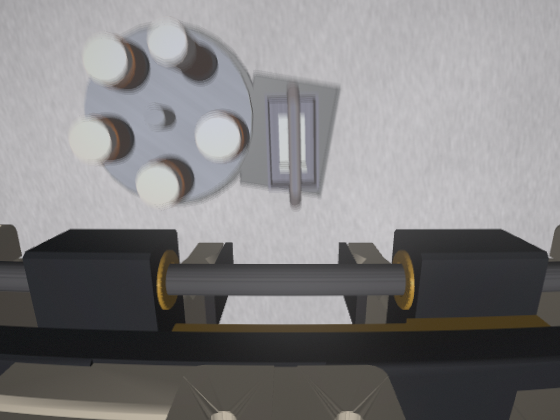

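The basket is at (293,143), with its handle nearly vertical in the picture. The arm was still settling, so I'll take it again.

Run:
```python
from h import *
from plant import snapshot
for i in range(3): s,o=wsnap("b_w.npz")
print(o["clock"],o["tool_pos"],o["orientation"],abs(o["qvel"]).max())
crop(s,60,0,370,230,2.5,"pics/c_w2.png"); crop(s,250,60,350,220,4,"pics/c_w3.png")
```

```text
1.3 [0.42636531 0.20913511 0.3213072 ] [-1.79985343e+02  1.62895661e-02 -7.33452943e+01] 2.700342081254385
```

View pics/c_w2.png

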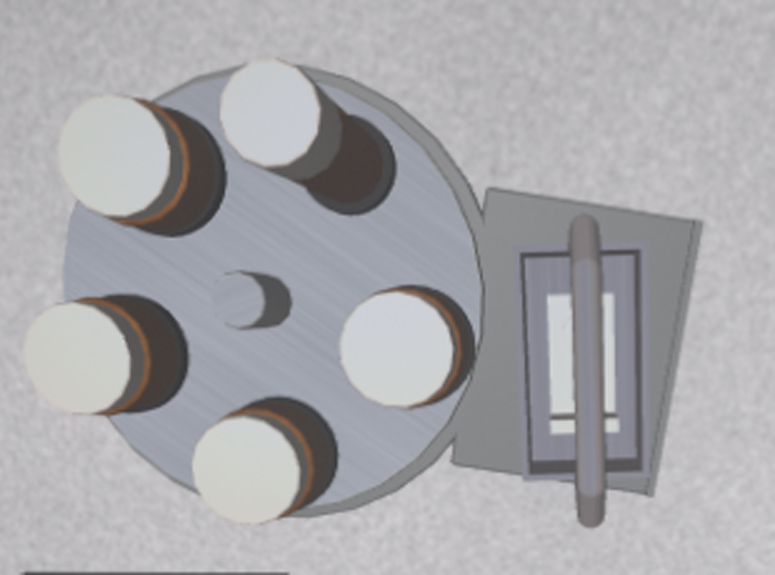

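View pics/c_w3.png

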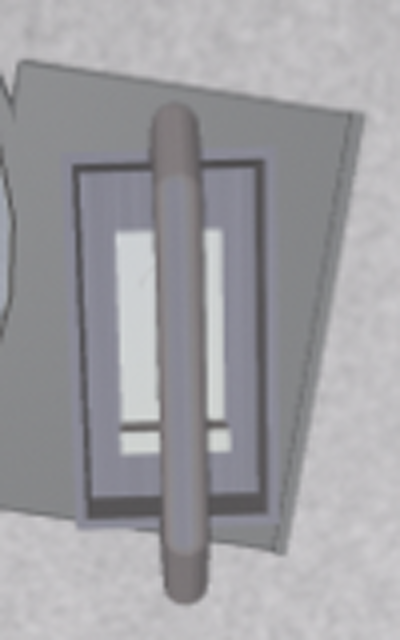

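Run:
```python
from h import *
np.set_printoptions(precision=4,suppress=True)
s=load("b_w.npz"); T=s["T"]
A=lambda x,y,z:pix2w(s,250+(x+.5)/4-.5,60+(y+.5)/4-.5,z=z,T=T)
B=lambda x,y,z:pix2w(s,60+(x+.5)/2.5-.5,(y+.5)/2.5-.5,z=z,T=T)
a,b=A(177,175,.135),A(185,552,.135)
print(a,b,(a+b)/2,np.linalg.norm(a-b),np.degrees(np.arctan2(a[0]-b[0],-(a[1]-b[1]))))
c=[A(*p,.048) for p in [(64,150),(270,147),(279,514),(80,527)]]; print(np.array(c),np.mean(c,0))
print("ledge",A(350,113,.01),A(277,550,.01))
print("hub",B(238,300,.06))
q=[B(*p,.07) for p in [(115,156),(75,356),(246,469),(398,349)]]+[B(270,113,.127)]
print(np.array(q),np.mean(q,0))
w=cloud(s,T); print(w[145,293],w[130,293],w[165,295])
```

```text
[0.4438 0.128  0.135 ] [0.4197 0.2009 0.135 ] [0.4318 0.1645 0.135 ] 0.07674459820434712 18.254725445290717
[[0.4733 0.1248 0.048 ]
 [0.4222 0.1087 0.048 ]
 [0.3901 0.2003 0.048 ]
 [0.4416 0.2196 0.048 ]] [0.4318 0.1634 0.048 ]
ledge [0.4008 0.0892 0.01  ] [0.3815 0.2168 0.01  ]
hub [0.5759 0.1787 0.06  ]
[[0.6317 0.137  0.07  ]
 [0.634  0.2183 0.07  ]
 [0.555  0.2443 0.07  ]
 [0.5055 0.1785 0.07  ]
 [0.5539 0.1122 0.127 ]] [0.576  0.1781 0.0814]
[0.4351 0.1594 0.1397] [0.4385 0.1481 0.14  ] [0.4288 0.1742 0.14  ]
```

>>> {"name": "play_rows", "arguments": {
  "series": [
    [60, 0.025, 0.008, 0.03, -1.3],
    [60, 0.025, 0.008, 0.07, -1.3],
    [60, 0.025, 0.008, 0.1, -1.3],
    [60, 0.025, 0.008, 0.12, -1.3],
    [60, 0.025, 0.008, 0.13, -1.3],
    [60, 0.025, 0.008, 0.137, -1.3],
    [60, 0.025, 0.008, 0.137, -1.3],
    [60, 0.025, 0.008, 0.137, -1.3]
  ]
}}

```text
clock: 2.15
tool_pos: [0.4258, 0.1852, 0.1849]
orientation: [-179.9, 0.0, -71.8]
force: [0.2, 0.5, 0.9]
opening: 0.0525
```

Run:
```python
from h import *
s,o=wsnap("c_w.npz"); print(o["tool_pos"],o["orientation"],o["force"])
cv2.imwrite("pics/d_w.png",s["frame"][:,:,::-1])
```

```text
[0.42582705 0.18521382 0.18492558] [-1.79935282e+02  2.10286863e-02 -7.18119287e+01] [0.23589268 0.47337659 0.88055109]
```

View pics/d_w.png

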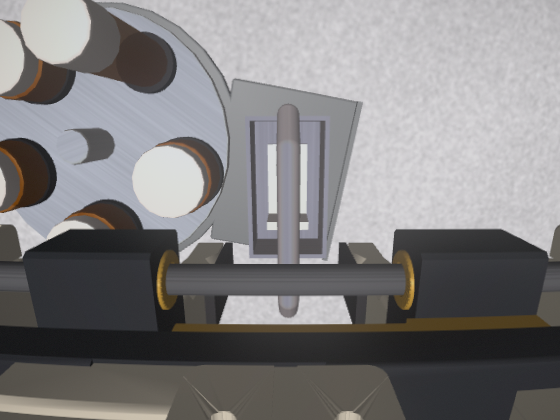

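The bar at column 288 is centred between the fingers (205 to 367) and parallel to them. Closing the gripper.

>>> {"name": "play_rows", "arguments": {
  "series": [
    [0, 0, 0, 0, 0],
    [0, 0, 0, 0, 0],
    [0, 0, 0, 0, 0],
    [0, 0, 0, 0, 0],
    [0, 0, 0, 0, 0],
    [0, 0, 0, 0, 0],
    [0, 0, 0, 0, 0]
  ]
}}

```text
clock: 2.9
tool_pos: [0.4255, 0.1845, 0.1842]
orientation: [180.0, -0.0, -71.8]
force: [-0.1, 0.0, 1.4]
opening: 0.0087
```

>>> {"name": "play_rows", "arguments": {
  "series": [
    [0, 0, 0, -0.01, 0],
    [0, 0, 0, -0.025, 0],
    [0, 0, 0, -0.045, 0],
    [0, 0, 0, -0.065, 0],
    [0, 0, 0, -0.085, 0],
    [0, 0, 0, -0.1, 0],
    [0, 0, 0, -0.11, 0],
    [0, 0, 0, -0.115, 0],
    [0, 0, 0, -0.115, 0],
    [0, 0, 0, -0.115, 0]
  ]
}}

```text
clock: 3.9
tool_pos: [0.4252, 0.1844, 0.2985]
orientation: [179.9, -0.0, -71.9]
force: [0.3, -0.1, -2.7]
opening: 0.0088
```

Run:
```python
from h import *
from plant import snapshot
s,o=wsnap("d_w.npz"); print(o["tool_pos"],o["orientation"],o["force"],o["opening"])
cv2.imwrite("pics/e_w.png",s["frame"][:,:,::-1])
t=snapshot("side"); crop(t,150,140,290,260,5,"pics/e_s.png")
```

```text
[0.42516426 0.18435572 0.29850755] [ 1.79938876e+02 -1.36109854e-02 -7.18602455e+01] [ 0.25829025 -0.07535282 -2.66650755] 0.00883322729601111
```

View pics/e_w.png

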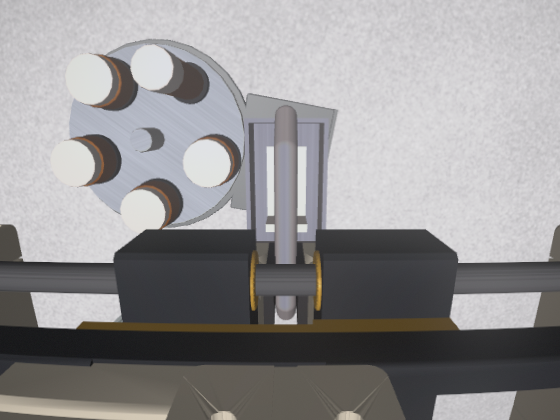

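View pics/e_s.png

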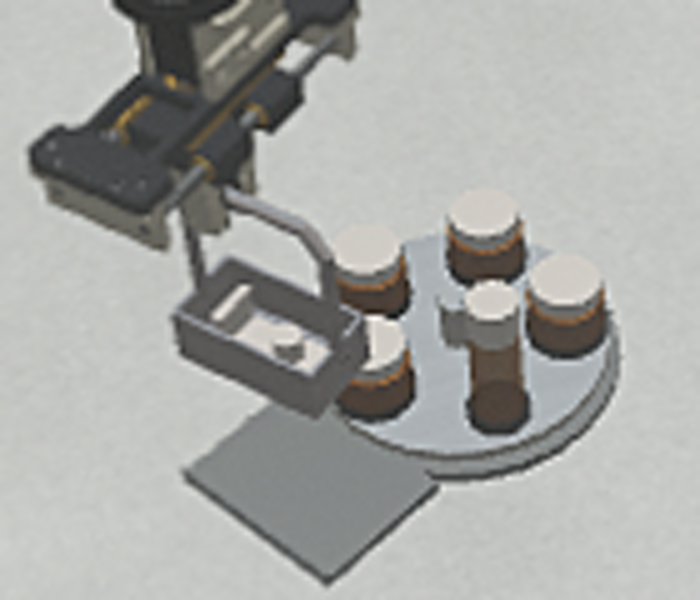

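The basket is held level, with its handle straight in the grip. Carrying it to in front of the hook.

>>> {"name": "play_rows", "arguments": {
  "series": [
    [0, 0.005, 0.0015, 0, 0.6],
    [0, 0.017, 0.005, 0, 2],
    [0, 0.034, 0.01, 0, 4],
    [0, 0.056, 0.016, 0, 6.5],
    [0, 0.082, 0.024, 0, 9.5],
    [0, 0.109, 0.031, 0, 12.7],
    [0, 0.136, 0.039, 0, 15.8],
    [0, 0.164, 0.047, 0, 19],
    [0, 0.191, 0.055, 0, 22.2],
    [0, 0.218, 0.063, 0, 25.3]
  ]
}}

```text
clock: 5.0
tool_pos: [0.4329, -0.0442, 0.2991]
orientation: [180.0, -0.0, -97.4]
force: [-0.0, -0.6, -2.3]
opening: 0.0088
```

>>> {"name": "play_rows", "arguments": {
  "series": [
    [0, 0.026, -0.004, 0.003, 3],
    [0, 0.05, -0.008, 0.006, 6],
    [0, 0.072, -0.012, 0.01, 8.5],
    [0, 0.092, -0.015, 0.013, 10.5],
    [0, 0.108, -0.018, 0.016, 12.5],
    [0, 0.12, -0.02, 0.018, 13.8],
    [0, 0.126, -0.021, 0.018, 14.3],
    [0, 0.126, -0.021, 0.018, 14.3],
    [0, 0.126, -0.021, 0.018, 14.3],
    [0, 0.126, -0.021, 0.018, 14.3]
  ]
}}

```text
clock: 6.0
tool_pos: [0.4387, -0.1694, 0.2813]
orientation: [-180.0, 0.0, -111.4]
force: [-0.1, -0.5, -1.9]
opening: 0.0087
```

Run:
```python
from h import *
from plant import snapshot
s,o=wsnap("f_w.npz"); print(o["tool_pos"],o["orientation"],o["force"],o["opening"],o["clock"])
cv2.imwrite("pics/f_w.png",s["frame"][:,:,::-1])
t=snapshot("side"); crop(t,240,210,380,330,5,"pics/f_s.png"); np.savez("f_s.npz",**t)
t=snapshot("top"); crop(t,270,170,390,280,5,"pics/f_t.png"); np.savez("f_t.npz",**t)
```

```text
[ 0.43870004 -0.16943305  0.28133615] [-1.79983366e+02  1.02804362e-02 -1.11402449e+02] [-0.09342003 -0.50168567 -1.93030219] 0.008735945417600187 6.0
```

View pics/f_w.png

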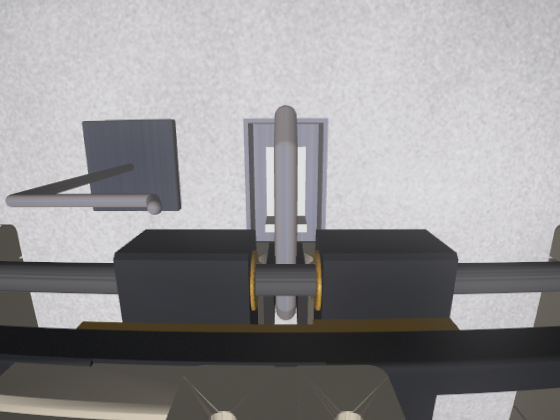

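View pics/f_s.png

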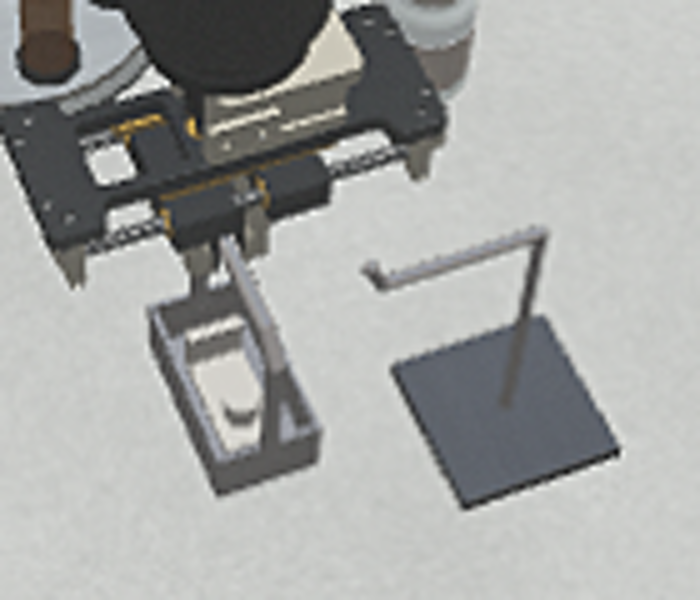

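View pics/f_t.png

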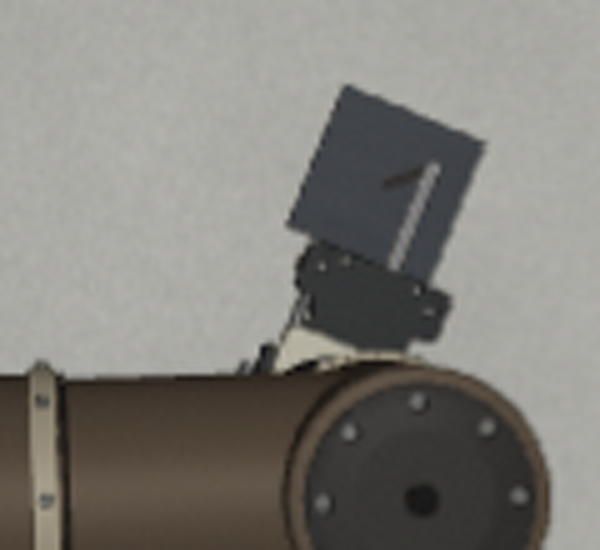

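Wrist view: the prong runs level along row 201 from column 12 to 150, square to the bar at column 286. Working out both in the tool frame.

Run:
```python
from h import *
np.set_printoptions(precision=4,suppress=True)
s=load("f_w.npz"); T=s["T"]; TT=s["TT"]; W=np.linalg.inv(TT)
def tl(u,v,z): return (W@np.r_[pix2w(s,u,v,z=z,T=T),1])[:3]
print("prong", tl(14,201,.18),tl(80,201,.18),tl(148,201,.18), "tip",tl(154,207,.198))
print("post top world",pix2w(s,14,201,z=.18,T=T),"prongend",pix2w(s,148,201,z=.18,T=T))
zb=TT[2,3]-.049
cl=cloud(s,T)
for v in range(104,232,6):
    p=(W@np.r_[cl[v,286],1])[:3]; print(v,p,cl[v,286,2])
crop(s,230,90,340,240,4,"pics/f_w2.png")
```

```text
prong [ 0.0223 -0.1686  0.1014] [ 0.0222 -0.1247  0.1014] [ 0.0221 -0.0821  0.1014] tip [ 0.0228 -0.0715  0.0834]
post top world [ 0.5876 -0.2518  0.18  ] prongend [ 0.5071 -0.22    0.18  ]
104 [0.0877 0.0007 0.2813] 1.2069079505627744e-05
110 [0.0722 0.0003 0.0587] 0.22264392676299338
116 [0.0696 0.0003 0.0565] 0.2248148327626989
122 [0.067  0.0003 0.0535] 0.22784068685194395
128 [0.0646 0.0003 0.05  ] 0.23127675610701104
134 [0.0622 0.0003 0.0491] 0.23218144651841097
140 [0.0599 0.0002 0.0454] 0.2359396253392721
146 [0.0575 0.0002 0.045 ] 0.23630333539872317
152 [0.0552 0.0002 0.044 ] 0.2372946702571049
158 [0.0528 0.0002 0.0435] 0.23782168344748406
164 [0.0504 0.0003 0.0437] 0.23758252687952314
170 [0.0479 0.0003 0.0442] 0.2371241167281062
176 [0.0454 0.0003 0.0441] 0.23721771581749812
182 [0.0429 0.0003 0.0446] 0.23671162024730957
188 [0.0405 0.0003 0.044 ] 0.23731288275910187
194 [0.0381 0.0003 0.0434] 0.2379155181834627
200 [0.0353 0.0003 0.0447] 0.2366136529134121
206 [0.0327 0.0003 0.0445] 0.2368380645698366
212 [0.0305 0.0003 0.0432] 0.23817857024840597
218 [0.028  0.0003 0.0427] 0.23861939451164532
224 [0.0253 0.0003 0.043 ] 0.23836579860315718
230 [0.0226 0.0003 0.0432] 0.23817998580804392
```

View pics/f_w2.png

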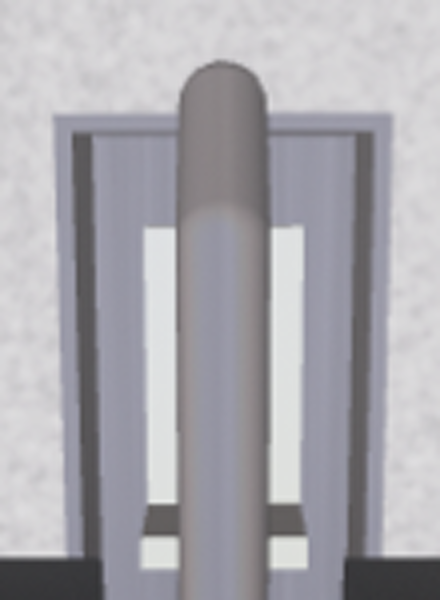

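The bar's middle sits at tool x about 0.022 and so does the prong, so no sideways correction is needed. Threading 122 mm along -y of the tool.

>>> {"name": "play_rows", "arguments": {
  "series": [
    [0, 0, -0.006, 0, 0],
    [0, 0, -0.02, 0, 0],
    [0, 0, -0.038, 0, 0],
    [0, 0, -0.058, 0, 0],
    [0, 0, -0.078, 0, 0],
    [0, 0, -0.096, 0, 0],
    [0, 0, -0.11, 0, 0],
    [0, 0, -0.119, 0, 0],
    [0, 0, -0.122, 0, 0],
    [0, 0, -0.122, 0, 0]
  ]
}}

```text
clock: 7.15
tool_pos: [0.5523, -0.2146, 0.2809]
orientation: [180.0, -0.0, -111.5]
force: [-0.2, 1.4, -2.8]
opening: 0.0092
```

>>> {"name": "play_rows", "arguments": {
  "series": [
    [0, 0, 0, 0.005, 0],
    [0, 0, 0, 0.013, 0],
    [0, 0, 0, 0.022, 0],
    [0, 0, 0, 0.03, 0],
    [0, 0, 0, 0.035, 0],
    [0, 0, 0, 0.038, 0],
    [0, 0, 0, 0.04, 0],
    [0, 0, 0, 0.04, 0],
    [0, 0, 0, 0.04, 0]
  ]
}}

```text
clock: 8.05
tool_pos: [0.5524, -0.2145, 0.2414]
orientation: [-180.0, 0.0, -111.4]
force: [-0.8, -0.1, -1.4]
opening: 0.009
```

Run:
```python
from h import *
from plant import snapshot
s,o=wsnap("g_w.npz"); print(o["tool_pos"],o["orientation"],o["force"],o["opening"],o["clock"])
cv2.imwrite("pics/g_w.png",s["frame"][:,:,::-1])
t=snapshot("side"); crop(t,260,210,400,330,5,"pics/g_s.png"); np.savez("g_s.npz",**t)
```

```text
[ 0.55237872 -0.2145193   0.24141746] [-1.79974658e+02  3.04364966e-03 -1.11447901e+02] [-0.77688926 -0.14917617 -1.42834679] 0.008955442759781372 8.05
```

View pics/g_w.png

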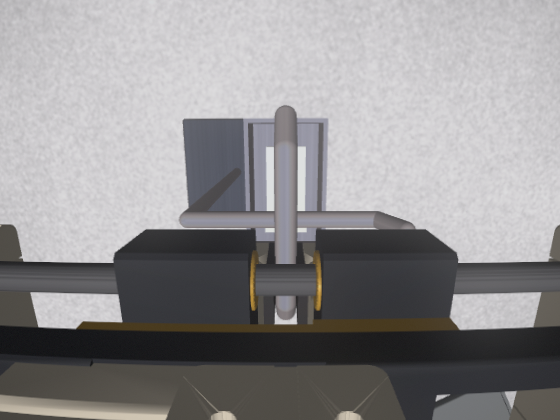

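View pics/g_s.png

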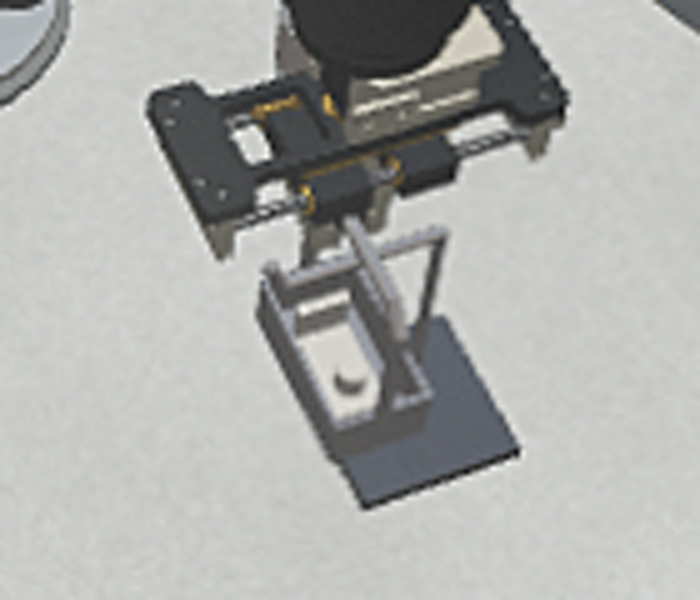

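>>> {"name": "play_rows", "arguments": {
  "series": [
    [0, 0, 0, 0.001, 0],
    [0, 0, 0, 0.002, 0],
    [0, 0, 0, 0.003, 0],
    [0, 0, 0, 0.0035, 0],
    [0, 0, 0, 0.0035, 0],
    [0, 0, 0, 0.0035, 0]
  ]
}}

```text
clock: 8.75
tool_pos: [0.5523, -0.2145, 0.2379]
orientation: [-180.0, -0.0, -111.4]
force: [-0.1, 1.1, 0.2]
opening: 0.0088
```

Run:
```python
from h import *
from plant import snapshot
s,o=wsnap("g_w.npz"); print(o["tool_pos"],o["force"],o["moment"])
np.set_printoptions(precision=4,suppress=True)
W=np.linalg.inv(s["TT"])
for u in (200,240,330,360): print((W@np.r_[pix2w(s,u,219,z=.18,T=s["T"]),1])[:3])
```

```text
[ 0.5522612  -0.21447758  0.23785834] [-0.07621429  1.13178832  0.21888085] [ 0.22458709  0.07947734 -0.02278639]
[ 0.0233 -0.0399  0.0579]
[ 0.0233 -0.0211  0.0579]
[0.0233 0.0208 0.0579]
[0.0233 0.0348 0.0579]
```

>>> {"name": "play_rows", "arguments": {
  "series": [
    [0, 0, 0, 0.0007, 0],
    [0, 0, 0, 0.001, 0],
    [0, 0, 0, 0.001, 0]
  ]
}}

```text
clock: 9.1
tool_pos: [0.5524, -0.2145, 0.2371]
orientation: [-180.0, 0.0, -111.4]
force: [-1.8, 1.5, 5.2]
opening: 0.0087
```

>>> {"name": "play_rows", "arguments": {
  "series": [
    [10, 0, 0, 0, 0],
    [15, 0, 0, 0, 0],
    [20, 0, 0, 0, 0],
    [30, 0, 0, 0, 0],
    [40, 0, 0, 0, 0],
    [40, 0, 0, 0, 0],
    [40, 0, 0, 0, 0],
    [40, 0, 0, 0, 0]
  ]
}}

```text
clock: 9.9
tool_pos: [0.5522, -0.2145, 0.2366]
orientation: [180.0, -0.0, -111.5]
force: [0.0, 0.7, -0.4]
opening: 0.0351
```

Run:
```python
from h import *
from plant import snapshot
s,o=wsnap("h_w.npz"); print(o["tool_pos"],o["force"],o["opening"])
cv2.imwrite("pics/h_w.png",s["frame"][:,:,::-1])
t=snapshot("side"); crop(t,260,210,400,330,5,"pics/h_s.png")
```

```text
[ 0.55222468 -0.21447347  0.23662436] [ 0.00907223  0.73423932 -0.4375907 ] 0.03506486659221042
```

View pics/h_w.png

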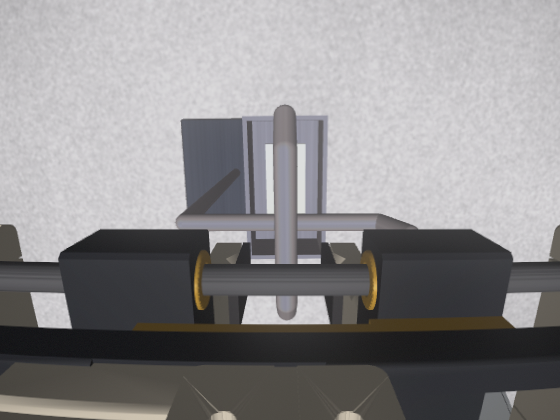

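View pics/h_s.png

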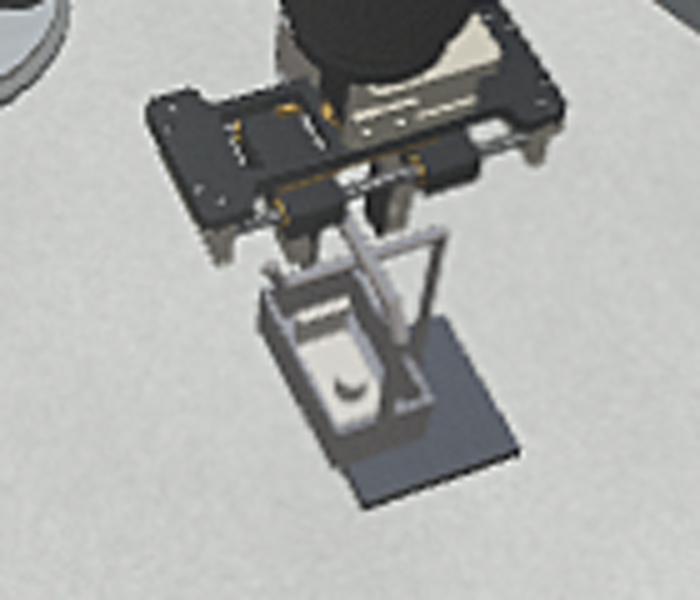

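The basket hangs on the prong and is clear of the open fingers. Retreating straight up.

>>> {"name": "play_rows", "arguments": {
  "series": [
    [40, 0, 0, -0.005, 0],
    [40, 0, 0, -0.015, 0],
    [40, 0, 0, -0.03, 0],
    [40, 0, 0, -0.05, 0],
    [40, 0, 0, -0.075, 0],
    [40, 0, 0, -0.1, 0],
    [40, 0, 0, -0.11, 0],
    [40, 0, 0, -0.11, 0]
  ]
}}

```text
clock: 10.8
tool_pos: [0.5527, -0.2146, 0.3488]
orientation: [-179.8, 0.1, -111.4]
force: [-0.4, 0.0, -0.9]
opening: 0.0351
```

Run:
```python
from h import *
from plant import snapshot
s,o=wsnap("i_w.npz"); print(o["tool_pos"],o["orientation"],o["clock"])
cv2.imwrite("pics/i_w.png",s["frame"][:,:,::-1])
t=snapshot("side"); crop(t,260,210,400,330,5,"pics/i_s.png")
th=np.radians(o["orientation"][2]); d=np.array([.571,.159])-o["tool_pos"][:2]
print(d@[np.cos(th),np.sin(th)],d@[np.sin(th),-np.cos(th)])
```

```text
[ 0.55274074 -0.21459063  0.34881451] [-1.79794360e+02  5.47782859e-02 -1.11447011e+02] 10.8
-0.3543980955488102 0.11960498541713961
```

View pics/i_w.png

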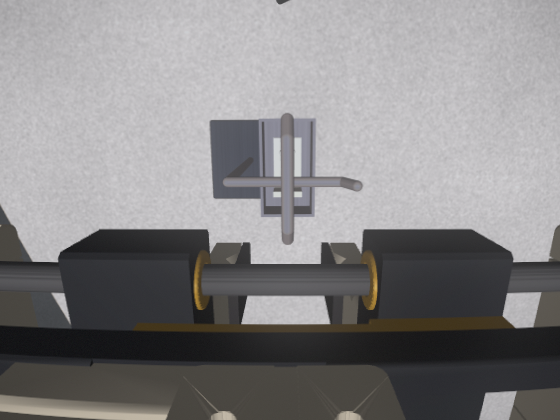

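View pics/i_s.png

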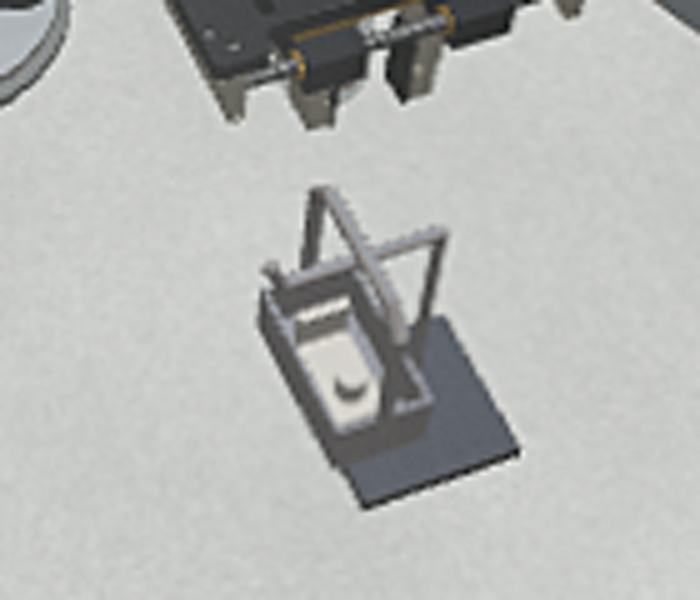

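The basket hangs upright and free. Moving over to the carousel.

>>> {"name": "play_rows", "arguments": {
  "series": [
    [90, -0.03, 0.01, 0, -0.5],
    [90, -0.07, 0.023, 0.005, -1],
    [90, -0.115, 0.038, 0.01, -1.5],
    [90, -0.16, 0.053, 0.015, -2],
    [90, -0.205, 0.068, 0.02, -2.5],
    [90, -0.25, 0.084, 0.025, -3],
    [90, -0.29, 0.098, 0.03, -3],
    [90, -0.325, 0.11, 0.03, -3],
    [90, -0.346, 0.117, 0.03, -3],
    [90, -0.354, 0.12, 0.03, -3]
  ]
}}

```text
clock: 11.9
tool_pos: [0.5694, 0.1609, 0.3147]
orientation: [179.9, -0.1, -108.3]
force: [-0.9, -0.6, 0.1]
opening: 0.0787
```

>>> {"name": "play_rows", "arguments": {
  "series": [
    [90, 0, 0, 0, 0],
    [90, 0, 0, 0, 0],
    [90, 0, 0, 0, 0]
  ]
}}

```text
clock: 12.2
tool_pos: [0.5699, 0.1577, 0.3164]
orientation: [180.0, -0.0, -108.5]
force: [0.2, 0.0, -0.1]
opening: 0.0787
```

Run:
```python
from h import *
s,o=wsnap("j_w.npz"); print(o["tool_pos"],o["orientation"],o["clock"],abs(o["qvel"]).max(),o["opening"])
cv2.imwrite("pics/j_w.png",s["frame"][:,:,::-1])
crop(s,200,0,400,235,3,"pics/j_w2.png")
```

```text
[0.5698801  0.15773439 0.31642717] [ 1.79981461e+02 -2.60375408e-02 -1.08514970e+02] 12.2 0.3404569080519154 0.07865612013604323
```

View pics/j_w.png

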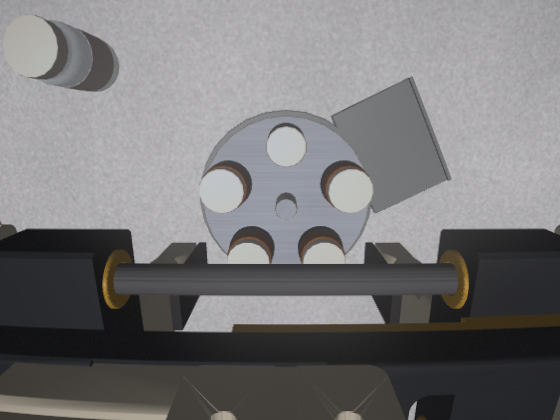

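The tall cap is at (286,146), the hub at (286,206), and the whole ledge is visible. I'll enlarge the view to measure.

Run:
```python
from h import *
s=load("j_w.npz"); crop(s,180,60,460,230,2.8,"pics/j_w3.png")
```

```text
(no output)
```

View pics/j_w3.png

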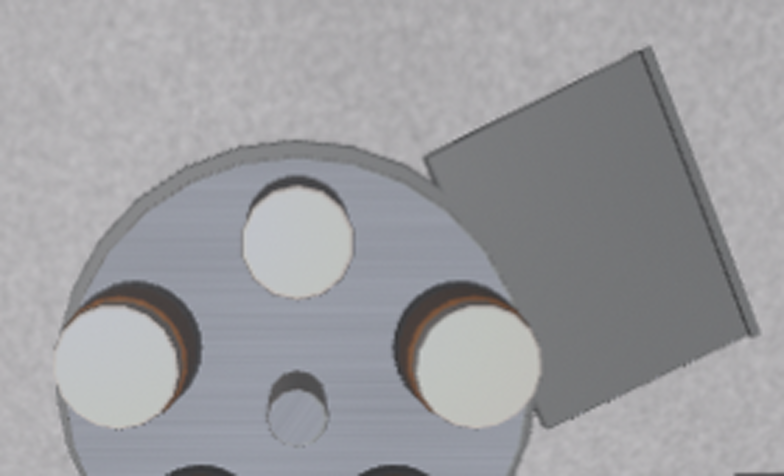

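Run:
```python
from h import *
np.set_printoptions(precision=4,suppress=True)
s=load("j_w.npz"); T=s["T"]
k=2.8
B=lambda x,y,z:pix2w(s,180+(x+.5)/k-.5,60+(y+.5)/k-.5,z=z,T=T)
l=[B(642,50,.01),B(748,334,.01),B(547,427,.01)]
cap=B(298,242,.127); hub=B(298,417,.06); sq=[B(117,367,.07),B(478,367,.07)]
print(np.array(l),cap,hub,sq)
e=l[1]-l[0]; phi=np.degrees(np.arctan2(-e[0],e[1])); mid=(l[0]+l[1])/2
e2=l[2]-l[1]; print("phi",-np.degrees(np.arctan2(e[0],e[1])),np.degrees(np.arctan2(e2[1],e2[0])),"edge",np.linalg.norm(e))
for ph in (8.0,8.5): 
    f=-np.array([np.cos(np.radians(ph)),np.sin(np.radians(ph))]); print("axis from ledge",mid[:2]-.19*f)
print(np.linalg.norm(cap[:2]-hub[:2]))
```

```text
[[0.3992 0.0888 0.01  ]
 [0.3828 0.2164 0.01  ]
 [0.4773 0.2287 0.01  ]] [0.5537 0.1116 0.127 ] [0.5757 0.1779 0.06  ] [array([0.6318, 0.1366, 0.07  ]), array([0.5064, 0.1786, 0.07  ])]
phi 7.3142503920724495 7.395788413182462 edge 0.12864865353548371
axis from ledge [0.5792 0.1791]
axis from ledge [0.5789 0.1807]
0.069818642262581
```

>>> {"name": "play_rows", "arguments": {
  "series": [
    [90, 0.02, 0, 0.01, 0],
    [90, 0.04, 0, 0.03, 0],
    [90, 0.049, 0.001, 0.06, 0],
    [90, 0.049, 0.001, 0.09, 0],
    [90, 0.049, 0.001, 0.115, 0],
    [90, 0.049, 0.001, 0.135, 0],
    [90, 0.049, 0.001, 0.15, 0],
    [90, 0.049, 0.001, 0.157, 0],
    [90, 0.049, 0.001, 0.157, 0],
    [90, 0.049, 0.001, 0.157, 0]
  ]
}}

```text
clock: 13.25
tool_pos: [0.554, 0.1125, 0.1604]
orientation: [-180.0, 0.0, -108.5]
force: [-0.3, 0.2, 0.2]
opening: 0.0785
```

Run:
```python
from h import *
s,o=wsnap("k_w.npz"); print(o["tool_pos"],o["orientation"],o["force"])
cv2.imwrite("pics/k_w.png",s["frame"][:,:,::-1])
from plant import snapshot
t=snapshot("side"); crop(t,160,130,300,250,5,"pics/k_s.png")
```

```text
[0.55395748 0.1125418  0.16042027] [-1.79955349e+02  3.17770959e-02 -1.08468148e+02] [-0.25524728  0.21117882  0.19581334]
```

View pics/k_w.png

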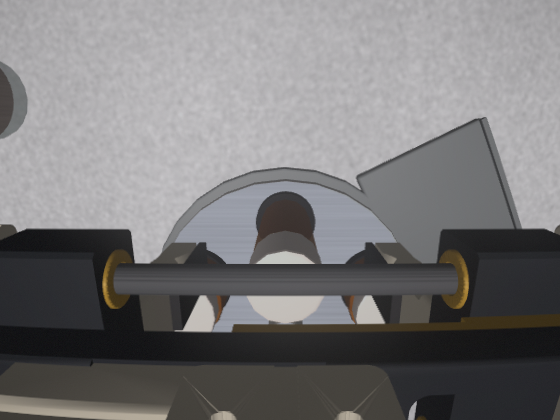

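View pics/k_s.png

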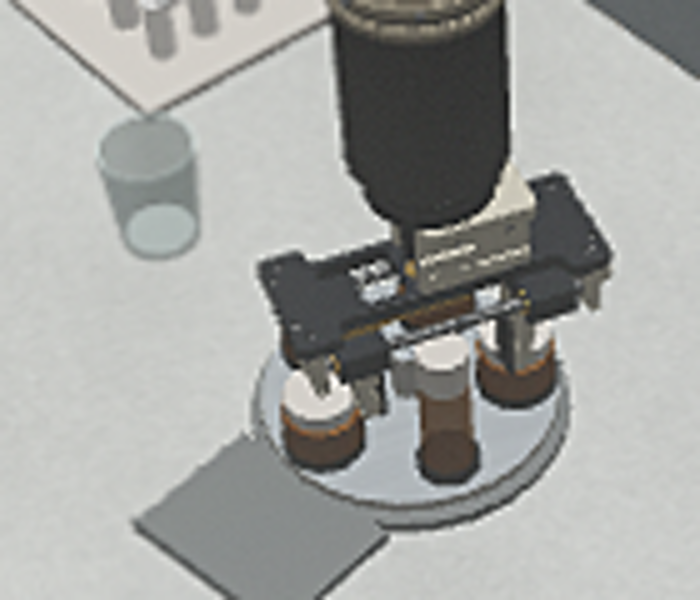

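The cap at (285,285) is centred between the fingers and the squat bottles are clear below. Closing the gripper.

>>> {"name": "play_rows", "arguments": {
  "series": [
    [0, 0, 0, 0, 0],
    [0, 0, 0, 0, 0],
    [0, 0, 0, 0, 0],
    [0, 0, 0, 0, 0],
    [0, 0, 0, 0, 0],
    [0, 0, 0, 0, 0],
    [0, 0, 0, 0, 0],
    [0, 0, 0, 0, 0]
  ]
}}

```text
clock: 14.15
tool_pos: [0.5535, 0.1127, 0.1597]
orientation: [-180.0, -0.0, -108.4]
force: [0.3, -0.9, 0.6]
opening: 0.0335
```

Run:
```python
import numpy as np
from plant import get_obs
o=get_obs(); print(o["tool_pos"],o["orientation"],o["opening"],o["force"],o["joint_pos"])
# arc rows: rotate tool about axis clockwise; axis in tool frame along -x at 70mm (tool x outward)
for a in (2,5,8,12,16,20,24,28,31,32, 64):
    r=np.radians(a)  # spin + about tool z (down): tool x -> tool y
    print(a, round(.07*(np.cos(r)-1),4), round(.07*np.sin(r),4))
```

```text
[0.55353954 0.11272669 0.15966504] [-1.79998836e+02 -1.44420950e-03 -1.08447572e+02] 0.033481679012764644 [ 0.33854446 -0.92283864  0.58519182] [ 3.13599309e+01  1.72930574e+01 -2.32104708e+01  2.39519909e-03
 -4.94968238e+01 -4.98090584e+01]
2 -0.0 0.0024
5 -0.0003 0.0061
8 -0.0007 0.0097
12 -0.0015 0.0146
16 -0.0027 0.0193
20 -0.0042 0.0239
24 -0.0061 0.0285
28 -0.0082 0.0329
31 -0.01 0.0361
32 -0.0106 0.0371
64 -0.0393 0.0629
```

Gripped, opening 33.5 mm. Turning along the 70 mm arc, 32 degrees first.

>>> {"name": "play_rows", "arguments": {
  "series": [
    [0, 0, 0.0024, 0, 2],
    [0, -0.0003, 0.0061, 0, 5],
    [0, -0.0007, 0.0097, 0, 8],
    [0, -0.0015, 0.0146, 0, 12],
    [0, -0.0027, 0.0193, 0, 16],
    [0, -0.0042, 0.0239, 0, 20],
    [0, -0.0061, 0.0285, 0, 24],
    [0, -0.0082, 0.0329, 0, 28],
    [0, -0.01, 0.0361, 0, 31],
    [0, -0.0106, 0.0371, 0, 32]
  ]
}}

```text
clock: 15.15
tool_pos: [0.5221, 0.1349, 0.1597]
orientation: [-180.0, 0.1, -140.5]
force: [5.0, -0.3, -4.0]
opening: 0.0334
```

>>> {"name": "play_rows", "arguments": {
  "series": [
    [0, 0, 0.0024, 0, 2],
    [0, -0.0003, 0.0061, 0, 5],
    [0, -0.0007, 0.0097, 0, 8],
    [0, -0.0015, 0.0146, 0, 12],
    [0, -0.0027, 0.0193, 0, 16],
    [0, -0.0042, 0.0239, 0, 20],
    [0, -0.0061, 0.0285, 0, 24],
    [0, -0.0082, 0.0329, 0, 28],
    [0, -0.01, 0.0361, 0, 31],
    [0, -0.0106, 0.0371, 0, 32]
  ]
}}

```text
clock: 16.15
tool_pos: [0.5073, 0.1701, 0.1597]
orientation: [-180.0, 0.1, -172.5]
force: [7.8, -1.9, -5.9]
opening: 0.0338
```

>>> {"name": "play_rows", "arguments": {
  "series": [
    [0, 0, 0, 0, 0],
    [0, 0, 0, 0, 0],
    [0, 0, 0, 0, 0],
    [0, 0, 0, 0, 0],
    [0, 0, 0, 0, 0]
  ]
}}

```text
clock: 16.65
tool_pos: [0.5074, 0.17, 0.1597]
orientation: [180.0, 0.1, -172.4]
force: [7.0, -0.8, -5.5]
opening: 0.0335
```

Run:
```python
from h import *
s,o=wsnap("l_w.npz"); print(o["tool_pos"],o["orientation"],o["force"],o["opening"],abs(o["qvel"]).max())
cv2.imwrite("pics/l_w.png",s["frame"][:,:,::-1])
from plant import snapshot
t=snapshot("side"); crop(t,160,120,400,320,3,"pics/l_s.png"); np.savez("l_s.npz",**t)
t=snapshot("top"); crop(t,160,150,400,290,3,"pics/l_t.png"); np.savez("l_t.npz",**t)
```

```text
[0.5073562  0.16999836 0.15967466] [ 1.79988916e+02  1.03196069e-01 -1.72396665e+02] [ 6.95382758 -0.84849017 -5.47454697] 0.033519952996742805 0.06441351113416498
```

View pics/l_w.png

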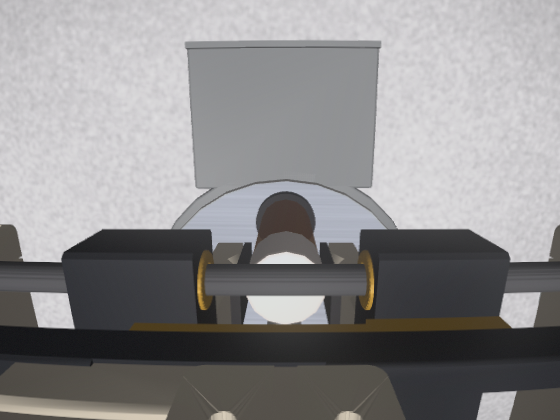

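View pics/l_s.png

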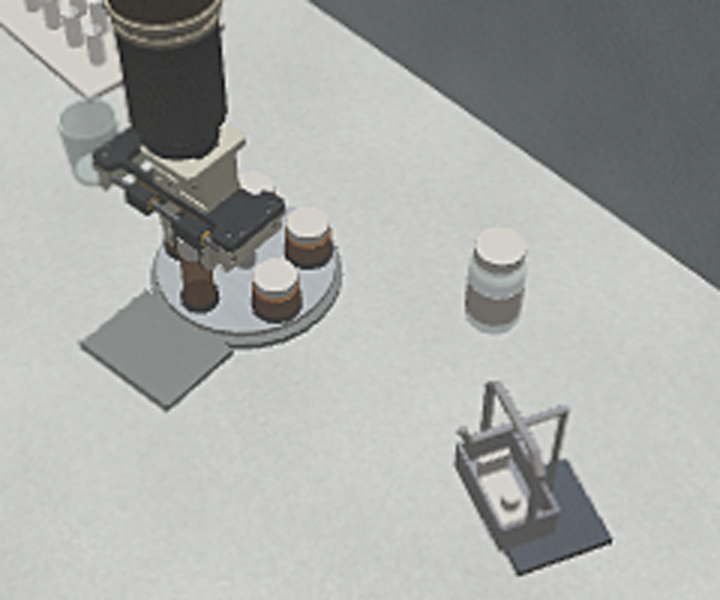

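View pics/l_t.png

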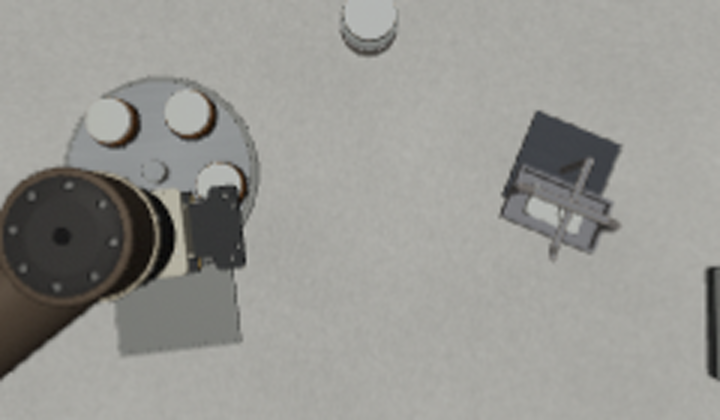

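The ledge is centred at column 284 and level in the wrist view, and the bottle is at column 286, so it faces squarely to within about 2 mm. The basket still hangs free and upright. Handing in.

```bash
python3 -c "
from plant import *
o=get_obs();print(o['clock'],o['tool_pos'],o['opening'],o['force']);print(close_job())"
```

```text
16.8 [0.50737009 0.16997302 0.15969381] 0.033385694838795485 [ 6.5559609  -0.68869905 -4.8812313 ]
the job is handed in; nothing more can be done
None
```

The basket hangs by its handle on the drip hook and has been let go. I then turned the carousel about 64° clockwise by the tall bottle's cap, so the bottle stands at the front. I handed the job in at 16.8 s with the gripper still closed on it.

- **Basket:** the last side and top pictures show it upright, with the arm well clear of it.
- **Tall bottle:** the gripper sits about 1.5 mm from my estimate of the front mark. In the wrist picture the bottle faces the middle of the ledge to within about 2 mm, and the arm was still.
- **Grip:** the fingers stopped at 33.4 mm on the 34 mm cap, under a steady load of about 8 N from small errors in the turning arc. The contact force on the bottle was not measured directly.
- **Disagreement:** my readings of the ledge's direction ranged from 6.9° to 8.6° between pictures, about 2 mm at the cap against the 12 mm allowed.
- **Other things on the bench:** the arm stayed clear of the beaker, reagent jar and tip box. I did not measure their positions again at the end.

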